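# Mount the circuit breakers on their rails

## Robot

A 6-joint arm with a two-finger parallel gripper is mounted at the origin on the work surface. World frame = base frame: x ahead of the robot, y to its left, z up, the work surface at z = 0. Lengths are in m, angles in rad, forces in N, time in s.
With the tool pointing down it reaches from about 0.3 to 0.95 m from the base axis. Payload 3.1 kg.
Tool frame: the origin (TCP) lies at the very end of the fingers, on their centre line; the grasp point (between the pads) lies 19 mm behind it (tcp_to_grasp is the distance from the TCP to the grasp point, in m); z points along the fingers, y is the line along which they close (so a half turn about z gives the same grasp; the last joint's range is limited). The gripper opens to 85 mm and grips with 20 to 120 N. Pads are 22 mm wide; open, the fingers measure 114 mm over their backs; the gripper's body (76 mm by 85 mm) begins 54 mm behind the grasp point. The pads swing forward as they close: fully open they stand 13 mm farther back than shut.
Start: joints at [1.089, 0.308, 1.634, -0, 1.2, -0.07], TCP at [0.25, 0.573, 0.231] pointing down, gripper open.
Joint ranges: [-3.06, 3.06], [-0.79, 1.96], [0.05, 2.63], [-1.19, 4.34], [0.05, 2.64], [-2.94, 2.94]. Speed limits (rad/s): [2.79, 2.79, 3.14, 3.14, 3.14, 3.14].

## Interface

Orientations are given as a unit quaternion [x, y, z, w].
In Python, from bench import * gives the robot as it stands. The module is installed in compiled form; this text tells all that it offers.
- The arm moves only by the tool jog_arm, never from a script. Its argument "moves" is one flat list of numbers, 7 for each row, row after row: the turn, a rotation vector about the tool's x, y, z in rad, then the shift along the tool's x, y, z in cm, then the gripper command: -1 is shut, 1 is fully open, values between are in proportion. A call has 1 to 10 rows; each row shifts and turns the commanded pose from where the row before left it, along the tool's axes as they then stand; what a row does not reach is not made up. A row lasts 1/10 s, in which the tool goes at most 50 mm and 8.59 degrees, less where a joint would pass 70% of its speed; a pose out of reach is approached as far as the arm can. A call is refused whole if a number of a shift passes 5 or a number of a turn 0.15, either way. A call with a gripper value outside its range is refused whole. The fingers move at their own pace and stop on an object; the grip force is fixed at half the most. Time passes only in rows, so rows that do not move let the fingers close. It gives the time, the measured TCP pose, the force, the opening and the grip force at its end, in the units of the state.
- observe(): the state, without advancing time (a new reading comes with each control period).
- get_image(name): name is "scene" or "top" or "wrist"; returns a dict with "image" (384x512x3 uint8, blue, green, red), "range_z" (384x512 float32, m along the optical axis (not along the pixel's ray), 0 where there is no reading), "fx", "fy", "cx", "cy" (pixels), "rvec" (rotation vector, rad) and "tvec" (3), from world to camera coordinates, as OpenCV has them. Camera axes: x right, y down, z forward; pixel columns grow to the right and rows downward; lengths in m; the calibration is good to about 2 mm. A picture is of the moment at which its call begins.
- finish_job(): hands the job in; it is judged then, once.
The state is a dict: "time_s": time; "qpos": joint angles; "qvel": joint speeds; "effort": joint torques, N m; "position": TCP position; "tcp_rot": TCP orientation; "force": force on the tool from outside, world axes, zero at the start; "torque": the same for the moment, N m; "opening": opening from 0.0 (shut) to 1.0 (fully open); "finger_force": force on a finger pad.
Only numpy, scipy, OpenCV 4.12 (cv2) and the standard library are available. Lean on these libraries where they do the work, as an engineer would, in place of code of your own. Each camera call takes 0.05 s, during which the arm holds its last target. There are 200 camera calls.

## Task

Put each of the three white circuit breakers on the rail mount whose gap between the black end stops suits its width: narrow breaker in the narrow gap, medium in the medium, wide in the wide. Each must stand upright and fully down on its mount, square across the rail between the stops (either way round). Leave the black contactor and the black relay where they are.

Things in the scene. Friction and masses are not known exactly. Their poses are not given: they have to be found in the camera images.
- breaker_narrow: loose 1-pole breaker, white, black toggle; stands upright, 18 wide (y), 85 long (x), about 120 g. Full length to 48 high, then a nose 45 long to 68, toggle to 76. Its sides (18 apart) are flat from foot to 68: grasp across them. Notch across the underside (51 long in x, 9 deep, full width) straddles the rail. Origin: centre of underside; z up. All mm.
- breaker_medium: loose 2-pole breaker, white, black toggle; stands upright, 36 wide (y), 85 long (x), about 240 g. Full length to 48 high, then a nose 45 long to 68, toggle to 76. Its sides (36 apart) are flat from foot to 68: grasp across them. Notch across the underside (51 long in x, 9 deep, full width) straddles the rail. Origin: centre of underside; z up. All mm.
- breaker_wide: loose 3-pole breaker, white, black toggle; stands upright, 54 wide (y), 85 long (x), about 360 g. Full length to 48 high, then a nose 45 long to 68, toggle to 76. Its sides (54 apart) are flat from foot to 68: grasp across them. Notch across the underside (51 long in x, 9 deep, full width) straddles the rail. Origin: centre of underside; z up. All mm.
- mount_narrow: fixed grey plate 105 (x) by 64 (y), 3 thick, with a bright rail along y, 35 wide, top at 10.5, and black end stops (46 x 10, top at 24) leaving a gap of 32 in y for the 18 wide breaker. Seated: feet on the plate (3 above bench), notch over the rail with 8 play each way, breaker x along mount x. Origin: centre of plate's underside, on the bench; z up. All mm.
- mount_medium: fixed grey plate 105 (x) by 82 (y), 3 thick, with a bright rail along y, 35 wide, top at 10.5, and black end stops (46 x 10, top at 24) leaving a gap of 50 in y for the 36 wide breaker. Seated: feet on the plate (3 above bench), notch over the rail with 8 play each way, breaker x along mount x. Origin: centre of plate's underside, on the bench; z up. All mm.
- mount_wide: fixed grey plate 105 (x) by 100 (y), 3 thick, with a bright rail along y, 35 wide, top at 10.5, and black end stops (46 x 10, top at 24) leaving a gap of 68 in y for the 54 wide breaker. Seated: feet on the plate (3 above bench), notch over the rail with 8 play each way, breaker x along mount x. Origin: centre of plate's underside, on the bench; z up. All mm.
- contactor: loose black contactor, not a breaker, to be left alone: 75 mm (x) by 45 mm (y), 80 mm tall. Origin: centre of its underside; z up.
- relay: loose black plug-in relay on a low base, not a breaker, to be left alone: base 75 mm (x) by 30 mm (y), 16 mm tall; relay 34 by 27 mm on it up to 62 mm. Origin: centre of its underside; z up.
Things that resemble listed ones, but are neither listed nor needed, are in the scene too. What is shaped like the breaker_wide but orange, red or turquoise is not meant.

How it is judged:
At the end, for the whole second after the job is handed in: Each breaker is on the mount of its own width: centres within 12 mm horizontally, underside no more than 6 mm above the mount's underside (feet on the 3 mm plate), upright within 0.06 rad, its length within 0.2 rad of the mount's x axis (either way round), released and at rest (horizontal distance between breaker_narrow and mount_narrow below 0.012 m and z of breaker_narrow in the frame of mount_narrow below 0.006 m and angle between each of breaker_narrow, breaker_medium, breaker_wide's own z axis and vertical below 0.06 rad and angle between the x axis of breaker_narrow and the x axis of mount_narrow, either way round below 0.2 rad and linear speed of each of breaker_narrow, breaker_medium, breaker_wide below 0.02 m/s and horizontal distance between breaker_medium and mount_medium below 0.012 m and z of breaker_medium in the frame of mount_medium below 0.006 m and angle between the x axis of breaker_medium and the x axis of mount_medium, either way round below 0.2 rad and horizontal distance between breaker_wide and mount_wide below 0.012 m and z of breaker_wide in the frame of mount_wide below 0.006 m and angle between the x axis of breaker_wide and the x axis of mount_wide, either way round below 0.2 rad); the robot touches nothing.
It fails at once if the contactor is shoved more than 20 mm from its place or tipped over (distance of contactor from where it was at the start of the episode above 0.02 m or angle between contactor's own z axis and vertical above 0.3 rad).
It fails at once if the relay is shoved more than 20 mm from its place or tipped over (distance of relay from where it was at the start of the episode above 0.02 m or angle between relay's own z axis and vertical above 0.3 rad).
It also fails if it takes over 96 s, if anything falls off the work surface, if the arm or the gripper's body presses on something with over 40 N, if the wrist force passes 120 N, or if a joint passes its speed limit or range.

## Working session

There is one attempt and no reset: what is moved stays moved. The work goes in short steps, Python scripts to look and compute and a tool call to move; the robot and the scene stay as the last step left them, time stands still between calls to the robot, and variables do not carry over. Pictures are saved under pics/ and viewed, at most 14 in all, crops included, and the job is handed in when it is done.

Besides the shell and the picture viewer there is one more tool, called after "Emit:" by a JSON object that holds its "api" and its "payload". jog_arm: Moves the arm, as the interface text tells. Its arguments: {"type":"object","properties":{"moves":{"type":"array"}},"required":["moves"]}

```bash
mkdir -p pics
cat > h.py <<'E'
import numpy as np, cv2
from bench import *
def pts(d):
    R=cv2.Rodrigues(np.array(d["rvec"],float))[0]; t=np.array(d["tvec"],float).reshape(3)
    z=d["range_z"]; v,u=np.mgrid[:z.shape[0],:z.shape[1]]
    P=np.stack([(u-d["cx"])/d["fx"]*z,(v-d["cy"])/d["fy"]*z,z],-1)
    W=(P-t)@R
    W[z==0]=np.nan
    return W
E
python3 - <<'E'
from h import *
import pickle
o=observe(); print(o)
for n in("top","scene"):
    d=get_image(n); pickle.dump(d,open(n+".pkl","wb")); cv2.imwrite(f"pics/{n}0.png",cv2.resize(d["image"],(800,600),interpolation=cv2.INTER_CUBIC))
    W=pts(d); print(n,d["fx"],d["cx"],d["cy"],W[::96,::128].round(3).tolist())
E
```

```text
{'time_s': 0.0, 'qpos': array([ 1.08929202e+00,  3.09013724e-01,  1.63518654e+00, -2.40596998e-05,
        1.19970001e+00, -6.97271881e-02]), 'qvel': array([-1.07048099e-04, -4.59814362e-04, -5.69739170e-04,  3.51438822e-04,
        1.58914636e-05, -8.74926931e-04]), 'effort': array([ 2.44038702e-04, -4.15254664e+01, -2.76660991e+01, -1.88986801e-04,
        1.01325929e-02, -1.57169957e-06]), 'position': array([0.24981451, 0.5720058 , 0.23004165]), 'tcp_rot': array([ 2.04432615e-01,  9.78879959e-01, -1.11331599e-03, -3.03215323e-04]), 'force': array([ 0.43883228, -0.63743934, -0.10708729]), 'torque': array([ 0.02029292, -0.0335812 , -0.003402  ]), 'finger_force': 0.0, 'opening': 1.0016782374544162}
top 358.54490548363265 254.48011426259146 196.240866930414 [[[1.4, 1.045, -0.279], [1.436, 0.552, -0.337], [1.3, 0.017, -0.2], [1.299, -0.472, -0.216]], [[0.819, 0.779, -0.001], [0.799, 0.4, 0.015], [0.797, 0.033, -0.001], [0.785, -0.34, 0.0]], [[0.529, 0.74, 0.002], [0.519, 0.391, 0.001], [0.509, 0.041, -0.0], [0.499, -0.309, -0.0]], [[0.274, 0.711, -0.002], [0.265, 0.37, 0.025], [0.255, 0.049, 0.001], [0.245, -0.281, 0.001]]]
scene 416.6500081739586 258.0765351630582 194.27433645827654 [[[-0.692, 0.129, 0.339], [-1.321, 1.287, -0.187], [-0.462, 1.532, -0.084], [0.307, 1.575, 0.067]], [[-0.686, -0.032, 0.024], [0.083, -0.039, 0.299], [0.152, 0.537, 0.001], [0.621, 0.698, 0.076]], [[-0.256, -0.353, -0.002], [0.087, -0.137, -0.003], [0.434, 0.08, -0.004], [0.784, 0.293, 0.001]], [[0.051, -0.571, 0.001], [0.334, -0.396, 0.001], [0.619, -0.22, 0.002], [0.905, -0.041, -0.001]]]
```

View pics/top0.png

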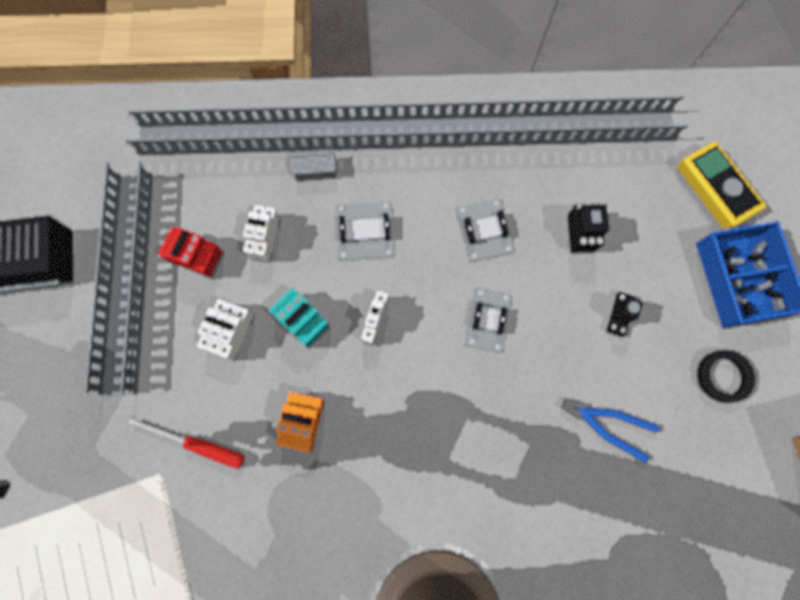

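View pics/scene0.png

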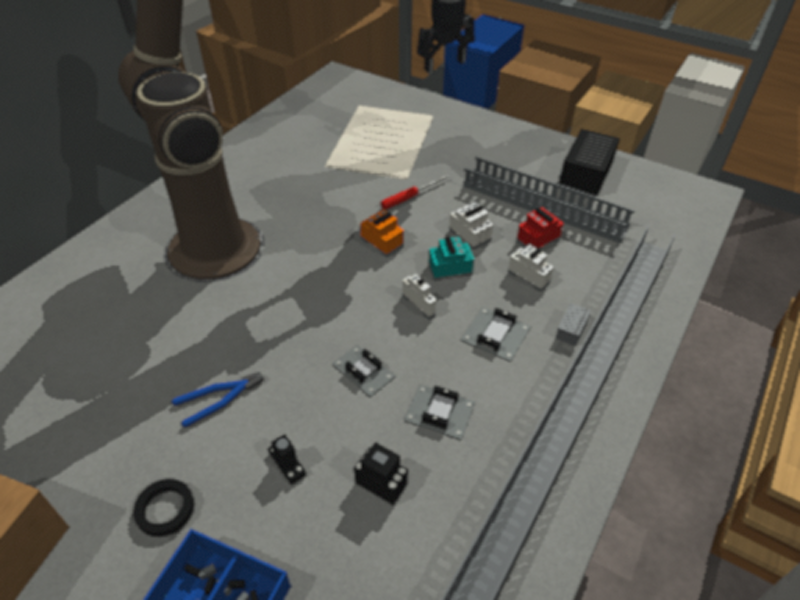

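The top view shows three white devices: the 2-pole at (258,230), the 3-pole at (222,328) and the 1-pole at (375,317). The look-alikes are red (190,250), teal (300,317) and orange (300,422). The mounts are wide (366,229), medium (486,228) and narrow (489,319). The contactor is at (588,228) and the relay at (625,313). Only the white devices fit the description, and I'll size them from range data before picking.

```bash
cat > meas.py <<'E'
from h import *
import pickle,sys
def rect(P):
    (c,s,a)=cv2.minAreaRect((P[:,:2]*1000).astype(np.float32))
    if s[0]<s[1]: s=s[::-1]; a+=90
    return np.round(c,1),np.round(s,1),round((a+90)%180-90,1)  # long-axis angle from world x, deg
def comps(mask,W,amin):
    n,l,st,ce=cv2.connectedComponentsWithStats(mask.astype(np.uint8))
    for i in range(1,n):
        if st[i,4]>=amin: yield ce[i],W[l==i]
def run(d,dark=70,am=8):
    W=pts(d); im=d["image"].astype(int); mx=im.max(-1); mn=im.min(-1); z=W[...,2]
    ok=(W[...,0]>.3)&(W[...,0]<.95)&(W[...,1]>-.3)&(W[...,1]<.6)
    for n,m,a in(("hi",ok&(z>.04)&(z<.085),40),("stops",ok&(mx<dark)&(z>.014)&(z<.032),am)):
        print(n)
        for c,P in comps(m,W,a):
            print(" px",(c*1.5625).round(),"n",len(P),*rect(P),"med",(np.median(P,0)*1000).round(1),"zmax",round(P[:,2].max()*1000,1))
            if n=="hi":
                Q=P[(P[:,2]>.058)]
                if len(Q)>15: print("    nose",len(Q),*rect(Q))
if __name__=="__main__":
    for n in("top","scene"):
        print(n);run(pickle.load(open(n+".pkl","rb")))
E
python3 meas.py
python3 - <<'E'
import pickle,cv2
d=pickle.load(open("top.pkl","rb"));cv2.imwrite("pics/crop1.png",cv2.resize(d["image"][115:250,90:345],(800,424),interpolation=cv2.INTER_CUBIC))
E
```

```text
top
hi
 px [356. 107.] n 981 [856.5 109.2] [817.4   8.8] -89.9 med [856.4 113.   50.9] zmax 59.3
 px [353. 136.] n 955 [800.  109.1] [814.6   8.4] 89.9 med [799.5 121.2  51.4] zmax 59.5
 px [ 97. 280.] n 552 [559.8 547.4] [399.8   7.1] 0.1 med [546.4 546.7  51.9] zmax 60.0
 px [131. 279.] n 502 [559.7 490.9] [398.4   6.7] -0.0 med [546.1 489.8  52. ] zmax 59.1
 px [588. 224.] n 484 [ 620.7 -281.1] [73.5 37.8] 0.0 med [ 612.5 -276.3   76.8] zmax 84.9
    nose 320 [ 621.  -281.7] [48.  36.8] -0.3
 px [258. 230.] n 481 [627.9 279.6] [84.9 37.8] -11.3 med [621.1 277.7  62.8] zmax 80.8
    nose 254 [628.1 279.7] [45.1 37.4] -11.3
 px [187. 249.] n 690 [596.8 401.1] [86.5 54.6] 66.5 med [591.9 392.1  65.8] zmax 80.7
    nose 387 [597.  400.8] [54.2 46.5] -23.2
 px [298. 316.] n 687 [476.2 211.9] [86.1 52.3] 44.1 med [471.2 207.5  66.7] zmax 80.5
    nose 380 [475.8 212. ] [51.5 45.3] -46.2
 px [374. 316.] n 248 [471.7  85.6] [84.9 18.4] -19.9 med [467.8  85.8  65.6] zmax 80.8
    nose 133 [472.   85.4] [45.3 18.1] -20.4
 px [221. 328.] n 773 [458.8 335.7] [85.3 56. ] -22.7 med [455.6 332.8
[... 6733 characters left out ...]
362.] n 8 [804.4  96. ] [34.8  1.2] -89.5 med [804.6  99.9  22. ] zmax 30.5
 px [355. 371.] n 52 [ 468.2 -134.6] [46.6  7.7] -11.9 med [ 470.4 -135.8   21.7] zmax 25.7
 px [568. 377.] n 12 [804.4  56.8] [43.9  1.5] 89.3 med [804.6  55.3  20.8] zmax 31.6
 px [446. 393.] n 59 [632.6 -89.2] [43.9 10.2] 7.7 med [634.8 -90.1  20.9] zmax 26.0
 px [553. 405.] n 25 [804.4 -11.8] [89.8  1.6] 90.0 med [804.8 -12.1  23.5] zmax 31.9
 px [434. 419.] n 63 [ 643.8 -147.5] [45.1  9.4] 10.7 med [ 642.2 -149.2   21.9] zmax 27.8
 px [512. 480.] n 89 [ 803.9 -173. ] [226.9   2.3] -89.9 med [ 804.6 -186.1   21.1] zmax 31.7
 px [402. 486.] n 26 [ 661.8 -285.5] [26.6  2.2] 88.7 med [ 661.9 -285.4   23.1] zmax 31.1
```

View pics/crop1.png

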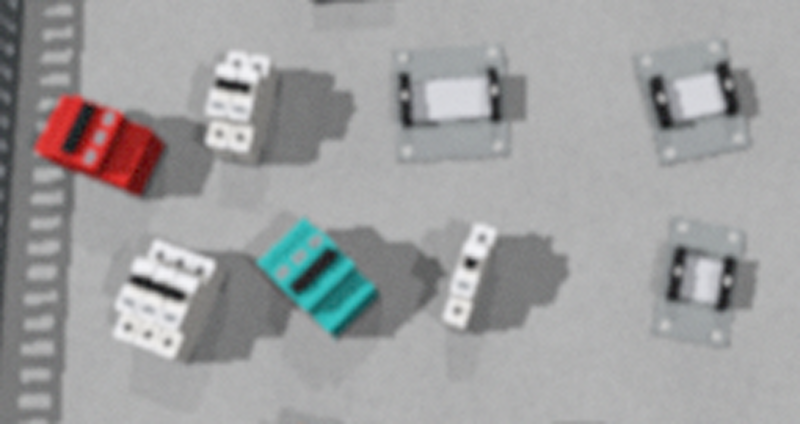

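The crop confirms it. The white 1-, 2- and 3-pole devices measure 18, 37 and 55 mm wide by 85 mm long, which matches the description. The orange, red and teal ones are not white. Next I'll measure the mount centres from all stop points, by height.

Run:
```python
from h import *; import pickle
from meas import rect
for n in("top","scene"):
    W=pts(pickle.load(open(n+".pkl","rb")))
    for nm,c in(("wide",(.637,.099)),("med",(.638,-.115)),("nar",(.47,-.11))):
        m=(np.abs(W[...,0]-c[0])<.07)&(np.abs(W[...,1]-c[1])<.07)&(W[...,2]>.019)&(W[...,2]<.032)
        P=W[m]; print(n,nm,"stops",len(P),*rect(P))
        m=(np.abs(W[...,0]-c[0])<.035)&(np.abs(W[...,1]-c[1])<.07)&(W[...,2]>.019)&(W[...,2]<.032)
        for s in(1,-1):
            Q=P[s*(P[:,1]-c[1])>0]; r=rect(Q); print("    ",*r)
```

```text
top wide stops 122 [638.5 101.6] [87.8 46.5] -87.0
     [636.9 140.7] [45.2  8.6] -0.1
     [640.5  62.4] [46.5  9.4] 3.0
top med stops 129 [ 634.2 -114.3] [70.9 45.8] -78.7
     [628.3 -84.5] [45.8 10.1] 11.2
     [ 640.1 -143.6] [45.8 10.6] 10.6
top nar stops 138 [ 468.9 -109.8] [52.3 46.4] 76.3
     [474.9 -89.3] [44.3  9.8] -13.9
     [ 463.9 -130.2] [46.4 10.2] -13.7
scene wide stops 93 [641.8 100.1] [93.3 44.9] -88.5
     [640.8 139.1] [44.9 15.5] 1.9
     [643.5  59. ] [44.  11.6] -0.6
scene med stops 129 [ 637.7 -116.7] [71.3 45.8] -79.4
     [632.8 -88. ] [45.1 12.4] 7.3
     [ 643.2 -145.6] [45.8 12.4] 10.6
scene nar stops 108 [ 471.9 -111.4] [54.9 49.5] 77.5
     [477.5 -91.5] [47.  13.2] -11.9
     [ 467.2 -132.7] [49.5 11.1] -12.0
```

```bash
cat > plan.py <<'E'
from h import *; import sys
def plan(x,y,z,yaw):
    o=observe(); from scipy.spatial.transform import Rotation as R
    M=R.from_quat(o["tcp_rot"]).as_matrix(); p=np.array(o["position"])
    now=np.degrees(np.arctan2(M[1,1],M[0,1])); turn=np.radians(now-yaw)
    print("t",round(o["time_s"],2),"pos",p.round(4),"yaw",round(now,1),"tilt",(M[:,2]).round(4),"open",round(o["opening"],3),"ff",round(o["finger_force"],1),"F",np.round(o["force"],1))
    c,s=np.cos(np.radians(yaw)),np.sin(np.radians(yaw))
    D=np.array([x,y,z])-p
    print("turn z",turn.round(3)," shift cm after turn",(100*np.array([D@[-s,c,0] if M[0,0]*-s+M[1,0]*c>0 else D@[s,-c,0],D@[c,s,0],-D[2]])).round(2))
plan(*map(float,sys.argv[1:5]))
E
python3 plan.py .4736 .0843 .2 70
```

```text
t 0.1 pos [0.2498 0.5721 0.2301] yaw 66.4 tilt [-0.001  -0.0019 -1.    ] open 1.002 ff 0.0 F [-1.  -0.8 -0.3]
turn z -0.063  shift cm after turn [-37.71 -38.18   3.01]
```

Emit:
{"api": "jog_arm", "payload": {"moves": [0,0,-0.063,0,0,0,1,0,0,0,-3.3,-3.3,0.25,1,0,0,0,-3.3,-3.3,0.25,1,0,0,0,-3.3,-3.3,0.25,1,0,0,0,-3.3,-3.3,0.25,1,0,0,0,-3.3,-3.3,0.25,1,0,0,0,-3.3,-3.3,0.25,1,0,0,0,-3.3,-3.3,0.25,1,0,0,0,-3.3,-3.3,0.25,1,0,0,0,-3.3,-3.3,0.25,1]}}

```text
time_s: 1.1
position: [0.4279, 0.1903, 0.2085]
tcp_rot: [0.173, 0.985, -0.0, -0.0]
force: [0.7, 0.2, 0.7]
opening: 1.0
finger_force: 0.0
```

```bash
python3 plan.py .4736 .0843 .15 70
```

```text
t 1.1 pos [0.4279 0.1903 0.2085] yaw 70.0 tilt [-2.e-04 -0.e+00 -1.e+00] open 1.0 ff 0.0 F [0.7 0.2 0.7]
turn z 0.001  shift cm after turn [-7.92 -8.4   5.85]
```

Emit:
{"api": "jog_arm", "payload": {"moves": [0,0,0,-2,-2.1,1.4,1,0,0,0,-2,-2.1,1.4,1,0,0,0,-2,-2.1,1.4,1,0,0,0,-1.9,-2.1,1.5,1,0,0,0,0,0,0,1,0,0,0,0,0,0,1]}}

```text
time_s: 1.7
position: [0.4727, 0.0859, 0.1511]
tcp_rot: [0.174, 0.985, -0.0, -0.001]
force: [-0.0, 0.2, 0.2]
opening: 0.998
finger_force: 0.0
```

```bash
python3 - <<'E'
from h import *
from meas import rect,comps
d=get_image("wrist"); cv2.imwrite("pics/w1.png",d["image"])
W=pts(d); z=W[...,2]
for c,P in comps((z>.055)&(z<.085)&(np.abs(W[...,1]-.085)<.06),W,50): print(c,len(P),*rect(P))
E
python3 plan.py .4736 .0843 .032 70
```

```text
[253.1797308  199.17260491] 1263 [472.3  86.4] [45.2 17.9] -19.7
t 1.75 pos [0.473  0.0865 0.1517] yaw 70.0 tilt [-7.e-04  4.e-04 -1.e+00] open 1.001 ff 0.0 F [ 0.4 -0.1 -0.5]
turn z -0.0  shift cm after turn [-0.13 -0.18 11.97]
```

View pics/w1.png

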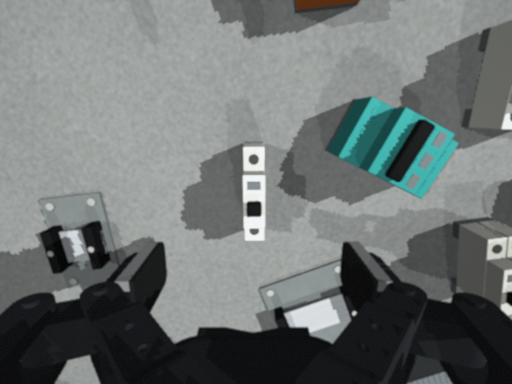

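The wrist view shows the 1-pole centred between the fingers at (253,199). It measures (472.3, 86.4) mm, which matches the TCP, so I'll descend and grip.

Emit:
{"api": "jog_arm", "payload": {"moves": [0,0,0,0,0,3,1,0,0,0,0,0,3,1,0,0,0,0,0,3,1,0,0,0,0,0,2,1,0,0,0,0,0,0.9,1,0,0,0,0,0,0,-1,0,0,0,0,0,0,-1,0,0,0,0,0,0,-1,0,0,0,0,0,0,-1,0,0,0,0,0,0,-1]}}

```text
time_s: 2.75
position: [0.4744, 0.0863, 0.0339]
tcp_rot: [0.174, 0.985, 0.0, 0.001]
force: [0.1, 0.4, 1.5]
opening: 0.204
finger_force: 58.7
```

Emit:
{"api": "jog_arm", "payload": {"moves": [0,0,0,0,0,0,-1,0,0,0,0,0,0,-1,0,0,0,0,0,0,-1,0,0,0,0,0,0,-1]}}

```text
time_s: 3.15
position: [0.4744, 0.0863, 0.0339]
tcp_rot: [0.174, 0.985, 0.0, 0.001]
force: [-1.0, 0.3, 6.5]
opening: 0.203
finger_force: 59.2
```

```bash
python3 plan.py .470 -.1105 .15 76.5
```

```text
t 3.15 pos [0.4744 0.0863 0.0339] yaw 70.0 tilt [ 1.9e-03  3.0e-04 -1.0e+00] open 0.203 ff 59.2 F [-1.   0.3  6.5]
turn z -0.113  shift cm after turn [ -4.17 -19.24 -11.61]
```

Emit:
{"api": "jog_arm", "payload": {"moves": [0,0,0,0,0,-2,-1,0,0,0,0,0,-3.5,-1,0,0,0,0,0,-3.5,-1,0,0,-0.113,0,0,-2.6,-1,0,0,0,-0.7,-3.2,0,-1,0,0,0,-0.7,-3.2,0,-1,0,0,0,-0.7,-3.2,0,-1,0,0,0,-0.7,-3.2,0,-1,0,0,0,-0.7,-3.2,0,-1,0,0,0,-0.7,-3.2,0,-1]}}

```text
time_s: 4.15
position: [0.4685, -0.1115, 0.1483]
tcp_rot: [0.118, 0.993, 0.0, -0.0]
force: [0.1, -0.0, -1.3]
opening: 0.205
finger_force: 58.8
```

Emit:
{"api": "jog_arm", "payload": {"moves": [0,0,0,0,0,0,-1,0,0,0,0,0,0,-1,0,0,0,0,0,0,-1]}}

```text
time_s: 4.45
position: [0.4687, -0.1096, 0.1483]
tcp_rot: [0.118, 0.993, 0.0, -0.001]
force: [-0.4, 0.7, -1.3]
opening: 0.203
finger_force: 59.0
```

```bash
python3 - <<'E'
from h import *
from meas import rect,comps
d=get_image("wrist"); cv2.imwrite("pics/w2.png",d["image"])
W=pts(d); z=W[...,2]
P=W[(z>.019)&(z<.03)&(np.abs(W[...,1]+.11)<.06)&(np.abs(W[...,0]-.47)<.05)]; print("stops",len(P),*rect(P))
P=W[(z>.10)&(z<.25)&(np.abs(W[...,1]+.11)<.013)&(np.abs(W[...,0]-.47)<.05)]; print("held",len(P),*rect(P),np.percentile(P[:,2],[0,5,50,95]))
E
python3 plan.py .470 -.1105 .055 76.5
```

```text
stops 765 [ 469.6 -109.3] [52.1 45.7] 76.5
held 16501 [ 466.8 -110. ] [86.2 26. ] 0.0 [0.11529806 0.16277126 0.21579827 0.24542414]
t 4.5 pos [ 0.4688 -0.1093  0.1484] yaw 76.5 tilt [-1.e-03  7.e-04 -1.e+00] open 0.204 ff 59.0 F [-0.2  0.1 -1.2]
turn z 0.001  shift cm after turn [-0.14 -0.09  9.34]
```

View pics/w2.png

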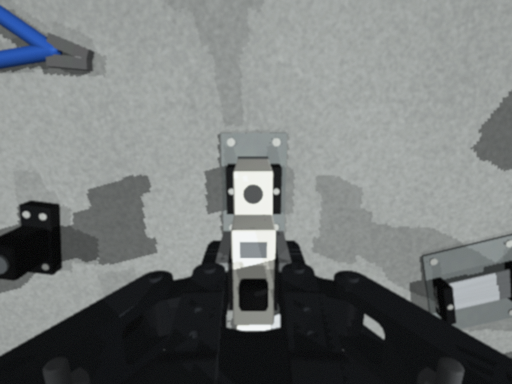

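The wrist view shows the 1-pole held upright at (253,270), right over its mount and in line with the stops at (235,190) and (272,190). The stop centre is within 1 mm of the TCP, so I'll lower it.

Emit:
{"api": "jog_arm", "payload": {"moves": [0,0,0,-0.2,0,2,-1,0,0,0,0,0,2.5,-1,0,0,0,0,0,2.5,-1,0,0,0,0,0,1.5,-1,0,0,0,0,0,1,-1,0,0,0,0,0,1,-1,0,0,0,0,0,0.5,-1,0,0,0,0,0,0,-1,0,0,0,0,0,0,-1]}}

```text
time_s: 5.4
position: [0.4718, -0.1109, 0.0392]
tcp_rot: [0.118, 0.993, -0.0, 0.0]
force: [1.1, -0.3, -1.6]
opening: 0.205
finger_force: 59.1
```

```bash
python3 plan.py .470 -.1093 .0369 76.5
```

```text
t 5.4 pos [ 0.4718 -0.1109  0.0392] yaw 76.5 tilt [ 9.e-04 -3.e-04 -1.e+00] open 0.205 ff 59.1 F [ 1.1 -0.3 -1.6]
turn z -0.0  shift cm after turn [0.21 0.11 0.23]
```

Another 2 mm down, then partial release and retreat.

Emit:
{"api": "jog_arm", "payload": {"moves": [0,0,0,0,0.1,0.2,-1,0,0,0,0,0,0,-1,0,0,0,0,0,0,-0.2,0,0,0,0,0,0,0,0,0,0,0,0,0,0,0,0,0,0,0,-1,0,0,0,0,0,0,-3,0.5,0,0,0,0,0,-4,1,0,0,0,0,0,-4,1,0,0,0,0,0,0,1]}}

```text
time_s: 6.4
position: [0.4766, -0.1115, 0.1637]
tcp_rot: [0.118, 0.993, -0.001, 0.007]
force: [1.4, -0.6, 0.9]
opening: 0.995
finger_force: 0.0
```

```bash
cat > chk.py <<'E'
from h import *; import sys
from meas import rect,comps
x,y=map(float,sys.argv[2:4]); d=get_image(sys.argv[1]); W=pts(d); z=W[...,2]
near=(np.hypot(W[...,0]-x,W[...,1]-y)<.06)
for nm,a,b in(("nose",.06,.085),("stops",.019,.03)):
    for c,P in comps(near&(z>a)&(z<b),W,25): print(nm,c.round(),len(P),*rect(P),"z",np.round(np.percentile(P[:,2],[10,50,90,100])*1000,1))
P=W[near&(z>.019)&(z<.0275)]; print("allstops",len(P),*rect(P))
if len(sys.argv)>4: cv2.imwrite(sys.argv[4],d["image"])
E
python3 chk.py wrist .4696 -.1093 pics/w3.png; python3 plan.py .459 .336 .16 67.5
```

```text
nose [253. 187.] 1165 [ 469.8 -109.1] [44.8 17.6] -13.7 z [70.5 71.7 79.1 81.3]
stops [232. 175.] 477 [ 464.4 -129.7] [45.5 10. ] -14.0 z [23.3 24.5 25.4 26.9]
stops [274. 176.] 473 [474.2 -88.9] [45.3 10. ] -13.6 z [23.3 24.4 25.4 27.2]
allstops 960 [ 460.2 -107.1] [64.5 52. ] -13.6
t 6.45 pos [ 0.4746 -0.1108  0.161 ] yaw 76.5 tilt [ 0.0085 -0.0028 -1.    ] open 0.999 ff 0.0 F [-0.2  0.3 -0. ]
turn z 0.157  shift cm after turn [18.54 40.68  0.1 ]
```

View pics/w3.png

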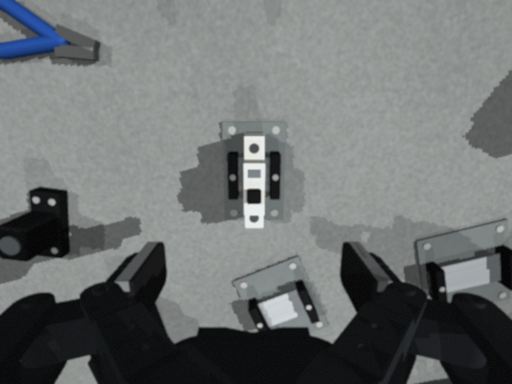

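The 1-pole is seated: its nose is at (253,187), midway between the stops, the nose top is at 71 mm, and it is centred within 1 mm. Next is the wide one.

Emit:
{"api": "jog_arm", "payload": {"moves": [0,0,0.08,0,0,0,1,0,0,0.078,0,0,0,1,0,0,0,2,4.4,0,1,0,0,0,2,4.4,0,1,0,0,0,2,4.4,0,1,0,0,0,2,4.4,0,1,0,0,0,2,4.4,0,1,0,0,0,2,4.4,0,1,0,0,0,2,4.4,0,1,0,0,0,2,4.4,0,1]}}

```text
time_s: 7.45
position: [0.4573, 0.2781, 0.1555]
tcp_rot: [0.196, 0.981, -0.001, -0.001]
force: [0.8, -0.7, -0.0]
opening: 1.001
finger_force: 0.0
```

Emit:
{"api": "jog_arm", "payload": {"moves": [0,0,0,1.2,2.7,0,1,0,0,0,1,2,0,1,0,0,0,0,0,0,1,0,0,0,0,0,0,1]}}

```text
time_s: 7.85
position: [0.4554, 0.328, 0.1555]
tcp_rot: [0.195, 0.981, -0.001, -0.001]
force: [-0.5, 0.8, -0.4]
opening: 0.998
finger_force: 0.0
```

```bash
python3 chk.py wrist .460 .336; python3 plan.py .459 .336 .032 67.5
```

```text
nose [265. 199.] 3547 [459.4 337. ] [54.  45.2] 68.0 z [67.7 68.8 76.4 78.6]
stops [279. 144.] 42 [425.5 366.1] [21.9  0.3] 67.6 z [19.2 24.4 29.4 29.9]
stops [250. 144.] 31 [415.5 341.4] [27.6  0.3] 67.8 z [26.1 27.5 28.3 29.1]
allstops 37 [419.9 352.5] [51.3  0.3] 68.0
t 7.9 pos [0.4556 0.3274 0.1556] yaw 67.4 tilt [-0.0021 -0.0019 -1.    ] open 1.001 ff 0.0 F [0.2 0.2 0.3]
turn z -0.001  shift cm after turn [ 0.02  0.92 12.36]
```

Emit:
{"api": "jog_arm", "payload": {"moves": [0,0,-0.01,0.1,1.0,0,1,0,0,0,0,0,3,1,0,0,0,0,0,3,1,0,0,0,0,0,3,1,0,0,0,0,0,2,1,0,0,0,0,0,1.3,1,0,0,0,0,0,0,1,0,0,0,0,0,0,-1,0,0,0,0,0,0,-1,0,0,0,0,0,0,-1]}}

```text
time_s: 8.9
position: [0.4609, 0.3388, 0.0356]
tcp_rot: [0.191, 0.982, 0.001, 0.001]
force: [2.1, -0.4, 3.5]
opening: 0.623
finger_force: 65.5
```

Emit:
{"api": "jog_arm", "payload": {"moves": [0,0,0,0,0,0,-1,0,0,0,0,0,0,-1,0,0,0,0,0,0,-1,0,0,0,0,0,0,-1]}}

```text
time_s: 9.3
position: [0.4608, 0.3388, 0.0356]
tcp_rot: [0.191, 0.982, 0.001, 0.001]
force: [0.9, -1.0, 5.8]
opening: 0.622
finger_force: 65.6
```

```bash
python3 plan.py .639 .101 .15 92.6
```

```text
t 9.3 pos [0.4608 0.3388 0.0356] yaw 68.0 tilt [ 0.0028  0.0013 -1.    ] open 0.622 ff 65.6 F [ 0.9 -1.   5.8]
turn z -0.429  shift cm after turn [-16.72 -24.56 -11.44]
```

Emit:
{"api": "jog_arm", "payload": {"moves": [0,0,0,0,0,-2,-1,0,0,0,0,0,-3.5,-1,0,0,0,0,0,-3.5,-1,0,0,-0.109,0,0,-3,-1,0,0,-0.11,0,0,0,-1,0,0,-0.11,0,0,0,-1,0,0,-0.1,0,0,0,-1,0,0,0,-2,-3,0,-1,0,0,0,-2,-3,0,-1,0,0,0,-2,-3,0,-1]}}

```text
time_s: 10.3
position: [0.5228, 0.2501, 0.1528]
tcp_rot: [-0.023, 1.0, -0.0, -0.001]
force: [1.5, 0.1, -4.3]
opening: 0.623
finger_force: 64.9
```

Emit:
{"api": "jog_arm", "payload": {"moves": [0,0,0,-2,-3,0,-1,0,0,0,-2,-3,0,-1,0,0,0,-2,-3,0,-1,0,0,0,-2,-3,0,-1,0,0,0,-2,-2.5,0,-1,0,0,0,-0.7,-1,0,-1,0,0,0,0,0,0,-1,0,0,0,0,0,0,-1]}}

```text
time_s: 11.1
position: [0.6359, 0.1016, 0.1528]
tcp_rot: [-0.022, 1.0, 0.0, -0.001]
force: [-0.2, 0.9, -3.8]
opening: 0.618
finger_force: 64.9
```

```bash
python3 chk.py wrist .639 .101 pics/w4.png; python3 plan.py .639 .101 .0386 92.6
```

```text
allstops 0 [0. 0.] [0. 0.] 0.0
t 11.15 pos [0.6358 0.102  0.1529] yaw 92.6 tilt [-2.6e-03  7.0e-04 -1.0e+00] open 0.621 ff 64.9 F [-0.1  0.  -3.3]
turn z 0.0  shift cm after turn [-0.32 -0.12 11.43]
```

View pics/w4.png

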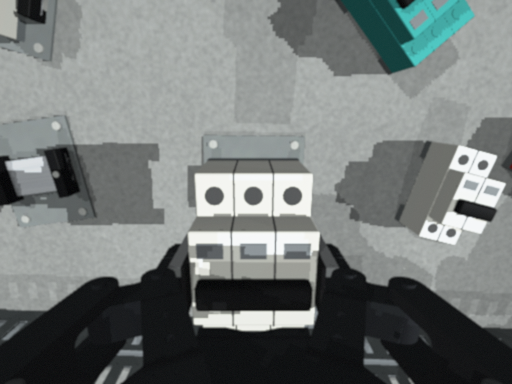

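The wrist view shows the 3-pole held square over its mount. The plate screws at (208,144) and (297,145) are centred on the device's x of about 253. The stops are hidden, so I'll use the top-view centre, which agreed within 1 mm for the narrow mount. I'll lower it in two stages.

Emit:
{"api": "jog_arm", "payload": {"moves": [0,0,0,-0.3,0,2,-1,0,0,0,0,0,2.5,-1,0,0,0,0,0,2.5,-1,0,0,0,0,0,1.5,-1,0,0,0,0,0,0,-1,0,0,0,0,0,0,-1]}}

```text
time_s: 11.75
position: [0.6402, 0.1018, 0.0691]
tcp_rot: [-0.023, 1.0, 0.0, 0.0]
force: [0.6, 0.9, -3.3]
opening: 0.622
finger_force: 64.8
```

```bash
python3 plan.py .639 .1016 .0386 92.6
```

```text
t 11.75 pos [0.6402 0.1018 0.0691] yaw 92.6 tilt [ 0.e+00  1.e-04 -1.e+00] open 0.622 ff 64.8 F [ 0.6  0.9 -3.3]
turn z 0.001  shift cm after turn [ 0.12 -0.02  3.05]
```

Emit:
{"api": "jog_arm", "payload": {"moves": [0,0,0,0.1,0,1,-1,0,0,0,0,0,1,-1,0,0,0,0,0,0.6,-1,0,0,0,0,0,0.4,-1,0,0,0,0,0,0,-1,0,0,0,0,0,0,-1]}}

```text
time_s: 12.35
position: [0.6395, 0.1009, 0.0387]
tcp_rot: [-0.023, 1.0, 0.0, 0.0]
force: [-0.5, 0.6, -2.8]
opening: 0.626
finger_force: 65.0
```

```bash
python3 plan.py .639 .1016 .0386 92.6
```

```text
t 12.35 pos [0.6395 0.1009 0.0387] yaw 92.6 tilt [ 4.e-04  0.e+00 -1.e+00] open 0.626 ff 65.0 F [-0.5  0.6 -2.8]
turn z -0.0  shift cm after turn [0.05 0.07 0.01]
```

Emit:
{"api": "jog_arm", "payload": {"moves": [0,0,0,0,0,0.1,-1,0,0,0,0,0,0,-1,0,0,0,0,0,0,0.5,0,0,0,0,0,0,0.7,0,0,0,0,0,0,0.8,0,0,0,0,0,-2,0.8,0,0,0,0,0,-4,1,0,0,0,0,0,-4,1,0,0,0,0,0,-3,1,0,0,0,0,0,0,1]}}

```text
time_s: 13.35
position: [0.644, 0.1015, 0.1745]
tcp_rot: [-0.023, 1.0, 0.0, 0.006]
force: [1.0, -1.0, 0.0]
opening: 0.996
finger_force: 0.0
```

```bash
python3 chk.py wrist .639 .101; python3 plan.py .628 .2796 .16 79
```

```text
nose [252. 186.] 3217 [639.1 100.8] [53.9 45.1] -87.9 z [70.6 71.8 79.4 81.4]
stops [252. 134.] 53 [596.8  98.8] [51.6  0.4] -87.4 z [20.3 21.  22.  25.3]
stops [215. 175.] 454 [640.4  62.8] [45.2 10.1] 1.7 z [23.3 24.4 25.3 26.3]
stops [291. 176.] 449 [637.9 140.6] [45.  10.2] 1.5 z [23.2 24.4 25.3 26.6]
allstops 956 [629.1 101.4] [88.  65.3] -88.1
t 13.4 pos [0.642  0.1013 0.1715] yaw 92.6 tilt [ 7.5e-03  6.0e-04 -1.0e+00] open 1.001 ff 0.0 F [-0.2 -0.4 -0.3]
turn z 0.237  shift cm after turn [ 4.78 17.24  1.15]
```

The 3-pole is seated: nose top at 71 mm and centred within 1 mm. Now the medium one.

Emit:
{"api": "jog_arm", "payload": {"moves": [0,0,0.12,0,0,0,1,0,0,0.117,0,0,0,1,0,0,0,1,3.6,0.3,1,0,0,0,1,3.6,0.3,1,0,0,0,1,3.6,0.3,1,0,0,0,1,3.6,0.2,1,0,0,0,0.8,2.8,0,1,0,0,0,0,0,0,1,0,0,0,0,0,0,1]}}

```text
time_s: 14.3
position: [0.6237, 0.2791, 0.1547]
tcp_rot: [0.095, 0.995, -0.001, -0.001]
force: [0.3, -0.9, -0.4]
opening: 1.002
finger_force: 0.0
```

```bash
python3 chk.py wrist .628 .2796; python3 plan.py .628 .2796 .032 79
```

```text
nose [255. 205.] 2365 [629.3 280.4] [45.6 35.8] -11.8 z [67.6 68.8 76.4 78.2]
stops [257. 149.] 47 [587.7 288.8] [35.   0.4] 78.2 z [21.9 24.7 28.8 29.9]
allstops 40 [587.6 288.6] [34.4  0.4] 78.3
t 14.35 pos [0.6241 0.2782 0.155 ] yaw 79.0 tilt [-0.0025 -0.0017 -1.    ] open 1.001 ff 0.0 F [ 0.3 -0.1  0.4]
turn z 0.001  shift cm after turn [-0.36  0.21 12.3 ]
```

Emit:
{"api": "jog_arm", "payload": {"moves": [0,0,0.014,-0.35,0.3,0,1,0,0,0,0,0,3,1,0,0,0,0,0,3,1,0,0,0,0,0,3,1,0,0,0,0,0,2,1,0,0,0,0,0,1.2,1,0,0,0,0,0,0,1,0,0,0,0,0,0,-1,0,0,0,0,0,0,-1,0,0,0,0,0,0,-1]}}

```text
time_s: 15.35
position: [0.6303, 0.2817, 0.0366]
tcp_rot: [0.103, 0.995, 0.001, 0.001]
force: [-0.2, -0.2, 0.5]
opening: 0.514
finger_force: 0.0
```

Emit:
{"api": "jog_arm", "payload": {"moves": [0,0,0,0,0,0,-1,0,0,0,0,0,0,-1,0,0,0,0,0,0,-1,0,0,0,0,0,0,-1,0,0,0,0,0,0,-1]}}

```text
time_s: 15.85
position: [0.63, 0.2815, 0.0365]
tcp_rot: [0.103, 0.995, 0.0, 0.001]
force: [-0.9, -1.7, 6.0]
opening: 0.412
finger_force: 60.2
```

```bash
python3 plan.py .6345 -.114 .15 101.1
```

```text
t 15.85 pos [0.63   0.2815 0.0365] yaw 78.2 tilt [ 2.2e-03  5.0e-04 -1.0e+00] open 0.412 ff 60.2 F [-0.9 -1.7  6. ]
turn z -0.399  shift cm after turn [  7.18 -38.9  -11.35]
```

Emit:
{"api": "jog_arm", "payload": {"moves": [0,0,0,0,0,-2,-1,0,0,0,0,0,-3.5,-1,0,0,0,0,0,-3.5,-1,0,0,-0.1,0,0,-3,-1,0,0,-0.1,0,0,0,-1,0,0,-0.1,0,0,0,-1,0,0,-0.1,0,0,0,-1,0,0,0,0.6,-3.3,0,-1,0,0,0,0.6,-3.3,0,-1,0,0,0,0.6,-3.3,0,-1]}}

```text
time_s: 16.85
position: [0.6293, 0.18, 0.1535]
tcp_rot: [-0.098, 0.995, -0.0, -0.001]
force: [-0.2, 0.2, -2.2]
opening: 0.414
finger_force: 60.5
```

Emit:
{"api": "jog_arm", "payload": {"moves": [0,0,0,0.6,-3.3,0,-1,0,0,0,0.6,-3.3,0,-1,0,0,0,0.6,-3.3,0,-1,0,0,0,0.6,-3.3,0,-1,0,0,0,0.6,-3.3,0,-1,0,0,0,0.6,-3.3,0,-1,0,0,0,0.6,-3.3,0,-1,0,0,0,0.6,-3.3,0,-1,0,0,0,0.5,-2.5,0,-1,0,0,0,0,0,0,-1]}}

```text
time_s: 17.85
position: [0.6335, -0.1166, 0.1538]
tcp_rot: [-0.095, 0.995, -0.001, -0.001]
force: [-0.1, 1.2, -2.8]
opening: 0.413
finger_force: 60.4
```

```bash
python3 plan.py .6345 -.114 .0395 101; python3 chk.py wrist .6345 -.114 pics/w5.png; python3 plan.py .6345 -.114 .0395 101
```

```text
t 17.85 pos [ 0.6335 -0.1166  0.1538] yaw 100.9 tilt [-0.001  -0.0012 -1.    ] open 0.413 ff 60.4 F [-0.1  1.2 -2.8]
turn z -0.001  shift cm after turn [-0.15  0.23 11.43]
stops [290. 168.] 27 [608.4 -84.9] [7.1 3.6] 45.6 z [21.3 23.9 24.7 25. ]
allstops 38 [628.1 -80.2] [45.1  4.4] 16.0
t 17.9 pos [ 0.6334 -0.1145  0.1538] yaw 101.0 tilt [-1.5e-03  7.0e-04 -1.0e+00] open 0.412 ff 60.4 F [-0.2  1.1 -3.1]
turn z -0.001  shift cm after turn [-0.12  0.03 11.43]
```

View pics/w5.png

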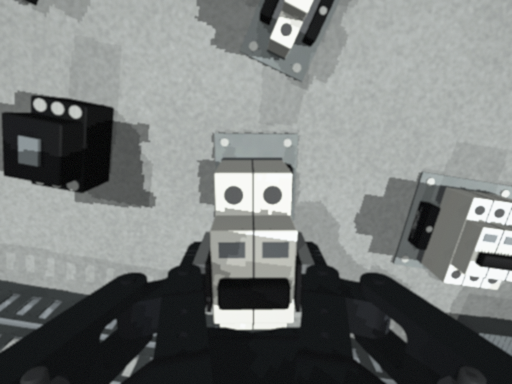

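The view shows the 2-pole square over its mount, with plate screws at (223,143) and (288,143). The contactor at (60,145) is clear. Lowering in stages.

Emit:
{"api": "jog_arm", "payload": {"moves": [0,0,0,0,0.1,2,-1,0,0,0,0,0,2.5,-1,0,0,0,0,0,2.5,-1,0,0,0,0,0,1.5,-1,0,0,0,0,0,0,-1,0,0,0,0,0,0,-1]}}

```text
time_s: 18.5
position: [0.6342, -0.1115, 0.0698]
tcp_rot: [-0.097, 0.995, 0.0, -0.0]
force: [0.3, -0.1, -0.9]
opening: 0.414
finger_force: 60.5
```

```bash
python3 plan.py .6345 -.1137 .0395 101
```

```text
t 18.5 pos [ 0.6342 -0.1115  0.0698] yaw 101.2 tilt [-2.e-04  3.e-04 -1.e+00] open 0.414 ff 60.5 F [ 0.3 -0.1 -0.9]
turn z 0.003  shift cm after turn [ 0.01 -0.22  3.03]
```

Emit:
{"api": "jog_arm", "payload": {"moves": [0,0,0,0,-0.2,1,-1,0,0,0,0,0,1,-1,0,0,0,0,0,0.6,-1,0,0,0,0,0,0.4,-1,0,0,0,0,0,0,-1,0,0,0,0,0,0,-1]}}

```text
time_s: 19.1
position: [0.6346, -0.1142, 0.0397]
tcp_rot: [-0.097, 0.995, -0.0, 0.0]
force: [1.1, 0.7, -1.8]
opening: 0.413
finger_force: 60.4
```

```bash
python3 plan.py .6345 -.1137 .0395 101
```

```text
t 19.1 pos [ 0.6346 -0.1142  0.0397] yaw 101.1 tilt [ 4.e-04 -1.e-04 -1.e+00] open 0.413 ff 60.4 F [ 1.1  0.7 -1.8]
turn z 0.002  shift cm after turn [-0.    0.05  0.02]
```

Emit:
{"api": "jog_arm", "payload": {"moves": [0,0,0,0,0,0.1,-1,0,0,0,0,0,0,-1,0,0,0,0,0,0,0.2,0,0,0,0,0,0,0.4,0,0,0,0,0,0,0.4,0,0,0,0,0,-2,0.4,0,0,0,0,0,-4,0.6,0,0,0,0,0,-4,1,0,0,0,0,0,-3,1,0,0,0,0,0,0,1]}}

```text
time_s: 20.1
position: [0.6388, -0.1151, 0.1753]
tcp_rot: [-0.097, 0.995, -0.002, 0.006]
force: [0.6, 0.7, 0.5]
opening: 1.002
finger_force: 0.0
```

```bash
python3 chk.py wrist .6345 -.114; for p in ".6345 -.114" ".639 .101" ".4696 -.1093"; do python3 chk.py scene $p|head -1; done
python3 - <<'E'
from h import *
cv2.imwrite("pics/end.png",get_image("scene")["image"])
E
```

```text
nose [254. 186.] 2135 [ 634.1 -115.2] [45.1 35.7] 10.6 z [70.6 71.7 79.4 81. ]
stops [226. 176.] 440 [ 640.1 -143.8] [45.3 10.2] 10.3 z [23.4 24.5 25.3 26.6]
stops [284. 177.] 446 [629.4 -84.8] [45.7 10.1] 10.4 z [23.3 24.4 25.4 26.7]
allstops 889 [ 624.6 -116. ] [70.1 66.1] -79.9
nose [282. 249.] 228 [ 636.8 -118. ] [45.2 37.4] 11.1 z [66.9 70.5 77.8 81.3]
nose [320. 199.] 256 [642.1  98.4] [57.3 46.8] -85.6 z [65.2 70.3 77.7 80.3]
nose [232. 223.] 111 [ 472.5 -113. ] [46.4 18.5] -11.5 z [62.7 70.  76.4 80. ]
```

View pics/end.png

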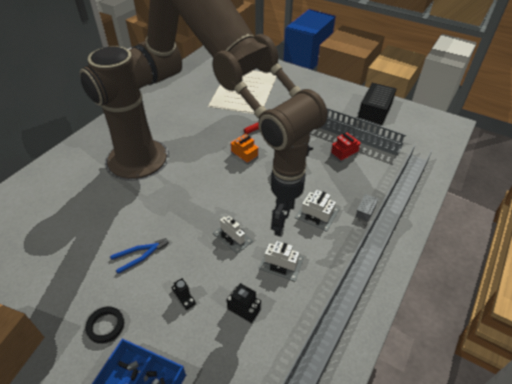

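All three white breakers sit on their mounts, at (232,228), (282,255) and (319,205). The contactor (243,300) and relay (183,292) are untouched and the gripper is clear.

```bash
python3 -c "
from bench import *
print(finish_job())"
```

```text
the job is handed in; nothing more can be done
None
```

I put all three white breakers on their matching mounts and handed the job in at about 20 s of the 96 s; wrist-camera checks put each one fully down and centred within about 1 mm, the contactor and relay were left alone, and the judge's verdict was not shown.

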